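Plug a vacuum gauge into a quick coupling and tug-check it

ROBOT

A 7-joint arm with a two-finger parallel gripper is mounted at the origin on the work surface. World frame = base frame: x ahead of the robot, y to its left, z up, the work surface at z = 0. Lengths are in m, angles in degrees, forces in N, time in s.
With the tool pointing down it reaches from about 0.4 to 0.875 m from the base axis. Payload 6.5 kg.
Tool frame: the origin (TCP) lies on the mounting face of the last link; the fingertips stand 173 mm ahead of it and the grasp point (between the pads) lies 155 mm ahead of it; z points along the fingers, y is the line along which they close (so a half turn about z gives the same grasp; the last joint's range is limited). The gripper opens to 85 mm and grips with 20 to 120 N. Pads are 22 mm wide; open, the fingers measure 114 mm over their backs; the gripper's body (76 mm by 85 mm) begins 54 mm behind the grasp point. The pads swing forward as they close: fully open they stand 13 mm farther back than shut.
Start: joints at [69.775, 30.733, -0.252, 88.115, 0.149, 61.152, -4.079], TCP at [0.184, -0.623, 0.405] pointing down, gripper open.
Joint ranges: [-154.64, 154.64], [-21.42, 123.67], [-72.66, 72.17], [13.99, 137.28], [-74.86, 254.86], [10.95, 109.41], [-158.01, 158.01]. Speed limits (degrees/s): [136.94, 136.94, 180, 180, 180, 180, 180].

INTERFACE

Orientations are given as a 3x3 rotation matrix whose columns are the frame's x, y, z axes.
In Python, from plant import telemetry, viewer, robot gives the robot as it stands.
- The arm moves only by the tool move_arm, never from a script. Its argument "series" is text: rows parted by semicolons, each of 7 numbers parted by spaces: the closure in counts, from 0 (fully open) to 255 (shut), then the shift along the world's x, y, z in m, then the turn, a rotation vector about the world's x, y, z in rad. In form: gripper x y z ax ay az; .... A call has 1 to 20 rows; each row shifts and turns the commanded pose from where the row before left it; what a row does not reach is not made up. A row lasts 1/12 s, in which the tool goes at most 41.7 mm and 7.16 degrees, less where a joint would pass 70% of its speed; a pose out of reach is approached as far as the arm can. A call with a gripper value outside its range is refused whole. The fingers move at their own pace and stop on an object; "squeeze" is the grip in N (left out, the last holds). Time passes only in rows, so rows that do not move let the fingers close. It gives the time, the measured TCP pose, the force, the opening and the grip force at its end, in the units of the state.
- telemetry.sense(): the state, without advancing time (a new reading comes with each control period).
- viewer.camera(name): name is "scene" or "top" or "wrist"; returns (picture, depth): 480x640x3 uint8, red, green, blue; 480x640 float32, m along the optical axis (not along the pixel's ray), 0 where there is no reading.
- viewer.calibration(name): a dict with "vfov" (degrees; the focal length in pixels is half the picture's height over the tangent of half this angle, whatever the lens; pixels are square), "cx", "cy" (the principal point, pixels), "R" (3x3) and "t" (3): a world point X has camera coordinates R X + t. Camera axes: x right, y down, z forward; pixel columns grow to the right and rows downward; lengths in m; the calibration is good to about 2 mm. A picture is of the moment at which its call begins: read the wrist's pose just before it. calibration takes no time and is no camera call; for the wrist camera it gives the pose at the moment of the call.
- robot.sign_off(): hands the job in; it is judged then, once.
The state is a dict: "t": time; "q": joint angles; "dq": joint speeds; "effort": joint torques, N m; "tool_pos": TCP position; "orientation": TCP orientation; "force": force on the tool from outside, world axes, zero at the start; "ft_torque": the same for the moment, N m; "opening": finger opening in m; "grip_force": force on a finger pad.
Only numpy, scipy, OpenCV 4.12 (cv2) and the standard library are available. Lean on these libraries where they do the work, as an engineer would, in place of code of your own. Each camera call takes 0.05 s, during which the arm holds its last target. There are 200 camera calls.

TASK

Take the long-stemmed vacuum gauge out of the bench rack and push its steel tube straight down into the quick coupling on top of the manifold box, past the grip until it is fully home, without ramming it. Before letting go, pull it gently upward to check that the coupling holds it (the brass collar comes up with the tube), then ease off and leave the gauge standing in the coupling, touching nothing. Leave the short plug in the rack and the other things on the bench where they are.

Things in the scene. Friction and masses are not known exactly. Their poses are not given: they have to be found in the camera images.
- gauge: the vacuum gauge: a stiff upright piece 118 mm long, 0.1 to 0.21 kg, in either hole of the rack. Origin: centre of its tube's lower tip, +z up the tube. From the tip: conical steel nose, 8 to 14 mm in diameter over 6 mm; 14 mm bead to 8 mm; latch groove, diameter 10 mm, from 8 to 19 mm; 14 mm tube to 70 mm; then its head (see grip). In the rack the flange rests on the rack's top
- plug: bystander: short blanking plug standing in the rack's other hole; flange, grip and cap as wide as the gauge's, but its black grip is only 18 mm tall and it stands 30 mm above the rack's top (the gauge 48 mm). Origin: centre of its lower end, 28 mm below the underside of its flange
- rack: fixed aluminium rack 80 x 200 x 93 mm (x, y, z), origin at the centre of its underside; two 18 mm holes through its top plate, at y = -50 and +50 mm in its own frame
- manifold: fixed beige manifold box 160 x 220 mm (x, y), top at 60 mm; origin at the centre of its underside, z up. Knobs 16 mm tall stand along its +y edge, a flat dial lies near its -y edge. In its middle stands the quick coupling: an upright steel cylinder 42 mm in diameter up to 118 mm, topped by the brass collar
- mouth (a point): centre of the coupling's mouth, level with the top of the brass collar at rest, 126 mm above the bench, straight above the manifold's origin. The collar's hole is 21 mm wide and 8 mm deep, then comes the bore. How deep the grip lies differs and cannot be seen: the tube is latched with its tip somewhere from 34 to 51 mm below the mouth. Over 32 N between gauge and coupling spoils them
- collar (a joint): rise in m of the brass ring on top of the coupling (36 mm in diameter, 8 mm tall): 0 at rest, at most 0.003. Tied to the tabs: pulling the latched tube up lifts it against weight and spring (about 7 N to start, 8 N at 0.0015, 10 N at 0.003, its hard stop), so pull until it is up 2 to 3 mm, at 10 to 18 N. A tube not latched slides out and the collar stays down. Not to be lifted with the fingers
- pliers: bystander: pliers with yellow handles, 130 mm long, lying on the bench; origin at the pivot, on the bench
- tape: bystander: round black tape measure, 68 mm in diameter, 28 mm tall; origin at the centre of its underside
- grip (a point): the middle of the gauge's black grip, 94 mm above the tip. The head: a steel flange 40 mm in diameter from 70 to 76 mm above the tip, a black cylindrical grip 26 mm in diameter from 76 to 112 mm, a steel cap 25 mm in diameter from 112 to 118 mm
- bore (a point): centre of the bore's upper end, 8 mm below the mouth; the bore is 15.6 mm wide. In it two sprung tabs, 22 mm or more below the mouth, leave a 10 mm opening; the bead spreads them (peak push 6 to 12 N), goes on 4 to 6 mm with little force, then they snap in behind it. Just there the tip meets a sprung seal (3 N, rising to 18 N over 5 mm, then a hard stop): a push of 15 to 18 N is fully home
Things that resemble listed ones, but are neither listed nor needed, are in the scene too. What is shaped like the gauge but purple or red is not meant.

How it is judged (in metres and radians):
On the way, in this order (a step that is already met when the one before it is completed fails the run):
1. the gauge's tube has entered the coupling (horizontal distance between gauge and mouth below 0.005 m and z of gauge in the frame of mouth below -0.008 m and value of joint collar below 0.001 m), for 0.1 s.
2. with the tube latched, an upward pull on the gauge lifts the collar by over 1.5 mm, the fingers not touching the coupling (value of joint collar above 0.0015 m and z of gauge in the frame of mouth below -0.028 m and contact force between the fingers and manifold below 0.5 N and contact force between gauge and the fingers above 2 N), for 0.2 s.
At the end, for the whole second after the job is handed in: the gauge stands upright (within 0.1 rad) in the coupling, its tip within 4 mm of the coupling's axis and more than 31 mm below the mouth, the collar back down (under 1.2 mm), the gauge at rest and released (horizontal distance between gauge and mouth below 0.004 m and z of gauge in the frame of mouth below -0.031 m and angle between gauge's own z axis and vertical below 0.1 rad and value of joint collar below 0.0012 m and linear speed of gauge below 0.02 m/s and contact force between gauge and the fingers below 0.1 N); the robot touches nothing.
It fails at once if more than 32 N between the gauge and the manifold with its coupling (contact force between gauge and manifold above 32 N).
It fails at once if the fingers push or lift the coupling or box with more than 10 N (contact force between the fingers and manifold above 10 N).
It fails at once if the plug is disturbed by more than 15 mm (distance of plug from where it was at the start of the episode above 0.015 m).
It fails at once if the pliers are moved by more than 20 mm (distance of pliers from where it was at the start of the episode above 0.02 m).
It fails at once if the tape measure is moved by more than 20 mm (distance of tape from where it was at the start of the episode above 0.02 m).
It also fails if it takes over 72 s, if anything falls off the work surface, if the arm or the gripper's body presses on something with over 40 N, if the wrist force passes 120 N, or if a joint passes its speed limit or range.

## Working session

There is one attempt and no reset: what is moved stays moved. The work goes in short steps, Python scripts to look and compute and a tool call to move; the robot and the scene stay as the last step left them, time stands still between calls to the robot, and variables do not carry over. Pictures are saved under pics/ and viewed, at most 10 in all, crops included, and the job is handed in when it is done.

Besides the shell and the picture viewer there is one more tool, called after "Emit:" as name(argument=value, ...) on one line, values as JSON. move_arm: Moves the arm, as the interface text tells. Its arguments: {"type":"object","properties":{"series":{"type":"string"},"squeeze":{"type":"number"}},"required":["series"]}

```bash
mkdir -p pics; python3 - <<'E'
from plant import telemetry, viewer, robot
import cv2,numpy as np
s=telemetry.sense();print(s)
for n in("scene","top"):
    p,d=viewer.camera(n);c=viewer.calibration(n);print(n,c)
    cv2.imwrite(f"pics/{n}0.png",p[:,:,::-1]);np.savez(f"{n}0.npz",p=p,d=d,**c)
E
```

```text
{'t': 0.0, 'q': array([69.77370844, 30.78067048, -0.25478683, 88.1709503 ,  0.14865977,
       61.15154688, -4.07872569]), 'dq': array([ 0.09046302,  0.02395154,  0.01300535,  0.04043802,  0.0647634 ,
       -0.1373413 , -0.01832457]), 'effort': array([ 6.83939234e-04, -5.83405137e+01,  1.04907576e+00, -2.59106344e+01,
        1.22742058e-02,  9.49156238e-03,  3.97641531e-05]), 'tool_pos': array([ 0.18380003, -0.6231293 ,  0.40377513]), 'orientation': array([[ 9.59124378e-01,  2.82984166e-01, -6.24071087e-04],
       [ 2.82984827e-01, -9.59122910e-01,  1.68285354e-03],
       [-1.22339971e-04, -1.79066851e-03, -9.99998389e-01]]), 'force': array([ 0.34193007,  0.39534742, -0.80965156]), 'ft_torque': array([-0.00581662,  0.00633527, -0.04078634]), 'grip_force': 0.0, 'opening': 0.08557799144685443}
scene {'vfov': 47.9253875540696, 'cx': 305.1902760943062, 'cy': 238.30974647861368, 'R': array([[ 0.64737698,  0.76204098,  0.01402128],
       [ 0.51296378, -0.42202451, -0.74750483],
       [-0.56371199,  0.49110983, -0.66410837]]), 't': array([-0.39759912, -0.21152548,  1.23440236])}
top {'vfov': 52.39127345730447, 'cx': 324.8667273275203, 'cy': 245.93921169521252, 'R': array([[-2.91307412e-02, -9.99575505e-01,  4.57857812e-04],
       [-9.86283356e-01,  2.86689092e-02, -1.62552254e-01],
       [ 1.62470126e-01, -5.18684519e-03, -9.86699830e-01]]), 't': array([0.03842528, 0.5775097 , 0.7940798 ])}
```

View pics/scene0.png

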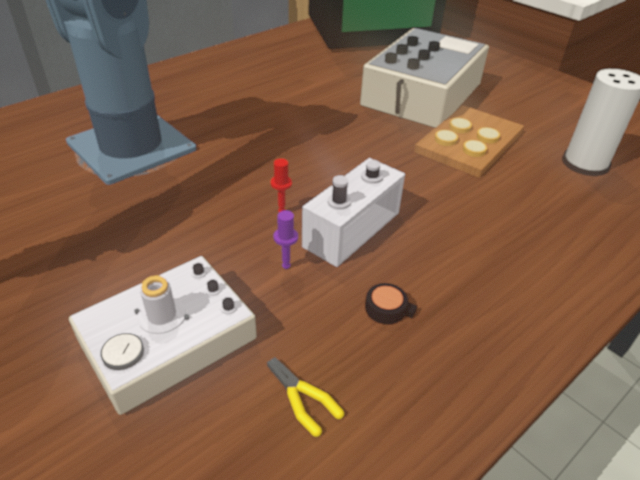

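View pics/top0.png

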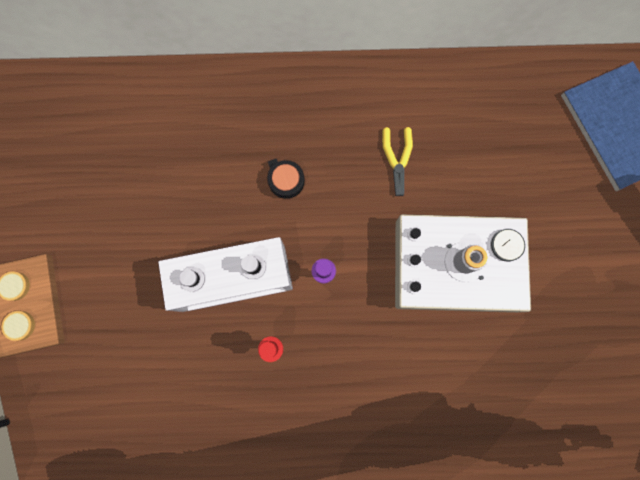

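The gauge is in the rack hole nearer the manifold: its head is at scene (340,190) and top (252,265). The plug is at top (190,278) and the brass collar at top (475,257), scene (155,285). The purple and red decoys stand at top (323,270) and (270,349). Next I'll measure these from depth.

```bash
cat > h.py <<'E'
import numpy as np,cv2
def load(n):
    z=np.load(n);return {k:z[k] for k in z.files}
def cloud(c):
    f=240/np.tan(np.radians(float(c['vfov'])/2));v,u=np.mgrid[:480,:640]
    d=c['d'];P=np.stack([(u-c['cx'])/f*d,(v-c['cy'])/f*d,d],-1)
    return (P-c['t'])@c['R']
def circ(x):
    (a,b),r=cv2.minEnclosingCircle(x.astype(np.float32)*1000);return a,b,r
E
python3 - <<'E'
from h import *
def rep(n,l,W,m):
    x=W[m]
    if len(x)<5: print(n,l,len(x));return
    print(n,l,len(x),'med',np.median(x,0).round(4),'bbox mid',((np.percentile(x,1,axis=0)+np.percentile(x,99,axis=0))/2).round(4),'circ',np.round(circ(x[:,:2]),1),'z',np.percentile(x[:,2],[5,95]).round(4))
for n,pts in(("top",dict(gauge=(252,265),plug=(190,278),coll=(475,257),purple=(323,270),red=(270,349),tape=(285,178),pl=(398,165))),("scene",dict(gauge=(340,183),plug=(372,167),coll=(155,286),purple=(286,220)))):
    c=load(n+"0.npz");W=cloud(c);ok=c['d']>0
    v,u=np.mgrid[:480,:640]
    for l,(a,b) in pts.items():
        near=ok&(np.hypot(u-a,v-b)<28)
        zt=np.percentile(W[near][:,2],99.5)
        print(n,l,'centre px',W[b,a].round(4),'ztop',zt.round(4))
        for w in (.006,): rep(n,l,W,near&(W[...,2]>zt-w))
    if n=="top":
        for l,a,b,zl,zh in(("rack",225,272,.086,.1),("box",465,262,.053,.067)):
            m=(ok&(abs(u-a)<90)&(abs(v-b)<70)&(W[...,2]>zl)&(W[...,2]<zh))
            x=W[m];r=cv2.minAreaRect((x[:,:2]*1000).astype(np.float32));print(l,len(x),np.median(x[:,2]),r)
            m2=cv2.morphologyEx(m.astype(np.uint8),cv2.MORPH_OPEN,np.ones((5,5)));r=cv2.minAreaRect((W[m2>0][:,:2]*1000).astype(np.float32));print(l,r)
    # collar via colour
    h=cv2.cvtColor(c['p'],cv2.COLOR_RGB2HSV);a,b=pts['coll']
    m=ok&(np.hypot(u-a,v-b)<28)&(h[...,1]>110)&(h[...,0]>8)&(h[...,0]<32)
    rep(n,'brass',W,m&(W[...,2]>.118))
    # ray ∩ z=0.126 at brass centroid
    f=240/np.tan(np.radians(float(c['vfov'])/2))
    (eu,ev),_,_=cv2.fitEllipse(np.argwhere(m)[:,::-1].astype(np.float32)[cv2.convexHull(np.argwhere(m)[:,::-1].astype(np.int32),returnPoints=False)[:,0]])
    r=c['R'].T@np.array([(eu-c['cx'])/f,(ev-c['cy'])/f,1]);o=-c['R'].T@c['t']
    for z in(.122,.126): print('ray',eu,ev,(o+r*(z-o[2])/r[2]).round(4))
E
```

```text
top gauge centre px [0.537  0.1339 0.1394] ztop 0.1418
top gauge 215 med [0.5404 0.1385 0.1399] bbox mid [0.5409 0.1386 0.1397] circ [541.  138.9  12.8] z [0.1376 0.1419]
top plug centre px [0.5216 0.2324 0.1233] ztop 0.124
top plug 214 med [0.5235 0.2372 0.122 ] bbox mid [0.5242 0.2368 0.1217] circ [523.8 237.3  12.9] z [0.1192 0.1241]
top coll centre px [ 0.545  -0.22    0.0972] ztop 0.127
top coll 275 med [ 0.5432 -0.2119  0.1248] bbox mid [ 0.5431 -0.2121  0.1245] circ [ 542.5 -212.1   18.3] z [0.1224 0.127 ]
top purple centre px [0.5284 0.026  0.1204] ztop 0.1193
top purple 203 med [0.5334 0.026  0.1169] bbox mid [0.533  0.0266 0.1168] circ [533.5  26.1  12.7] z [0.1147 0.1194]
top red centre px [0.41   0.1103 0.1171] ztop 0.119
top red 211 med [0.4089 0.1151 0.1169] bbox mid [0.4094 0.1157 0.1168] circ [409.5 115.4  12.5] z [0.1147 0.119 ]
top tape centre px [0.7082 0.0899 0.027 ] ztop 0.031
top tape 969 med [0.7101 0.0902 0.0275] bbox mid [0.7102 0.0902 0.0281] circ [710.5  90.2  33.6] z [0.0255 0.0299]
top pl centre px [ 0.7316 -0.118   0.0128] ztop 0.0157
top pl 566 med [ 0.
[... 1097 characters left out ...]
 ] bbox mid [0.5262 0.2054 0.1278] circ [530.8 197.9  52.6] z [0.1181 0.124 ]
scene coll centre px [ 0.5373 -0.2109  0.1161] ztop 0.1268
scene coll 327 med [ 0.5454 -0.2139  0.125 ] bbox mid [ 0.5441 -0.2139  0.1242] circ [ 543.5 -213.3   18.5] z [0.1214 0.1266]
scene purple centre px [0.5421 0.019  0.1173] ztop 0.1184
scene purple 158 med [0.535  0.0248 0.1171] bbox mid [0.5328 0.0252 0.116 ] circ [532.9  26.3  14.2] z [0.1134 0.1188]
scene brass 270 med [ 0.5445 -0.2146  0.1252] bbox mid [ 0.544  -0.2144  0.1242] circ [ 543.3 -212.8   18.1] z [0.1219 0.1267]
ray 151.58445739746094 277.0544128417969 [ 0.5246 -0.2081  0.122 ]
ray 151.58445739746094 277.0544128417969 [ 0.5285 -0.2095  0.126 ]
```

Emit:
move_arm(series="0 0.027 0.0225 0 0 0 0;0 0.027 0.0225 0 0 0 0;0 0.027 0.0225 0 0 0 0;0 0.027 0.0225 0 0 0 0;0 0.027 0.0225 0 0 0 0;0 0.027 0.0225 0 0 0 0;0 0.027 0.0225 0 0 0 0;0 0.027 0.0225 0 0 0 0;0 0.027 0.0225 0 0 0 0;0 0.027 0.0225 0 0 0 0;0 0.027 0.0225 0 0 0 0;0 0.027 0.0225 0 0 0 0;0 0.003 0.03 0 0 0 0;0 0.003 0.03 0 0 0 0;0 0.003 0.03 0 0 0 0;0 0.003 0.03 0 0 0 0", squeeze=80)

```text
t: 1.43
tool_pos: [0.5197, -0.2319, 0.4042]
orientation: [[0.959, 0.283, -0.001], [0.283, -0.959, 0.0], [-0.001, -0.001, -1.0]]
force: [-0.2, -0.5, 0.6]
opening: 0.0854
grip_force: 0.0
```

Emit:
move_arm(series="0 0.002 0.03 0 0 0 0;0 0.002 0.03 0 0 0 0;0 0.002 0.03 0 0 0 0;0 0.002 0.03 0 0 0 0;0 0.002 0.03 0 0 0 0;0 0.002 0.03 0 0 0 0;0 0.002 0.03 0 0 0 0;0 0.002 0.03 0 0 0 0;0 0.002 0.03 0 0 0 0;0 0.002 0.03 0 0 0 0;0 0.002 0.03 0 0 0 0;0 0.002 0.03 0 0 0 0;0 0 0 0 0 0 0;0 0 0 0 0 0 0;0 0 0 0 0 0 0")

```text
t: 2.68
tool_pos: [0.5438, 0.1259, 0.4043]
orientation: [[0.959, 0.283, -0.001], [0.283, -0.959, -0.001], [-0.001, 0.001, -1.0]]
force: [0.5, -0.3, 0.3]
opening: 0.0853
grip_force: 0.0
```

```bash
python3 - <<'E'
from plant import telemetry, viewer
import cv2,numpy as np
s=telemetry.sense();print(s['t'],s['q'].round(1),s['tool_pos'].round(4),s['orientation'].round(4),s['force'].round(2))
p,d=viewer.camera("wrist");c=viewer.calibration("wrist");np.savez("w1.npz",p=p,d=d,**c)
cv2.imwrite("pics/w1.png",p[:,:,::-1])
from h import *
c=load("w1.npz");W=cloud(c);ok=c['d']>0
for l,x,y in(("gauge",.5408,.1388),("plug",.524,.237)):
    m=ok&(np.hypot(W[...,0]-x,W[...,1]-y)<.03)&(W[...,2]>(.133 if l=="gauge" else .115))&(W[...,2]<.15)
    X=W[m];print(l,len(X)); 
    if len(X)>5: print(circ(X[:,:2]),X.mean(0),np.percentile(X[:,2],[5,50,95]))
E
```

```text
2.6833 [ -5.3  22.7 -15.9 101.6   7.3  56.7 -97.6] [0.5438 0.1259 0.4043] [[ 9.592e-01  2.827e-01 -8.000e-04]
 [ 2.827e-01 -9.592e-01 -1.000e-03]
 [-1.100e-03  7.000e-04 -1.000e+00]] [ 0.51 -0.27  0.26]
gauge 1132
(539.8616333007812, 137.42208862304688, 13.054269790649414) [0.54095338 0.13745138 0.14017946] [0.1351717  0.1405616  0.14175125]
plug 1101
(523.109130859375, 235.70602416992188, 13.107843399047852) [0.52407539 0.23474886 0.12200854] [0.11683284 0.122593   0.12371786]
```

View pics/w1.png

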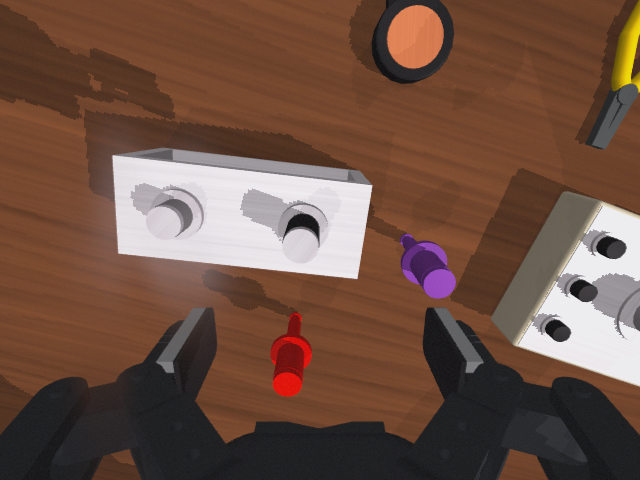

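Emit:
move_arm(series="0 -0.0033 0.0121 0 0 0 0;0 0 0 -0.02 0 0 0;0 0 0 -0.02 0 0 0;0 0 0 -0.02 0 0 0;0 0 0 -0.02 0 0 0;0 0 0 -0.02 0 0 0;0 0 0 -0.015 0 0 0;0 0 0 -0.010 0 0 0;0 0 0 -0.004 0 0 0;0 0 0 0 0 0 0;0 0 0 0 0 0 0")

```text
t: 3.65
tool_pos: [0.5409, 0.1388, 0.2763]
orientation: [[0.959, 0.283, 0.001], [0.283, -0.959, 0.0], [0.001, -0.0, -1.0]]
force: [-0.3, 0.9, -0.0]
opening: 0.0855
grip_force: 0.0
```

Emit:
move_arm(series="80 0 0 0 0 0 0;120 0 0 0 0 0 0;150 0 0 0 0 0 0;180 0 0 0 0 0 0;255 0 0 0 0 0 0;255 0 0 0 0 0 0;255 0 0 0 0 0 0;255 0 0 0 0 0 0;255 0 0 0 0 0 0;255 0 0 0 0 0 0;255 0 0 0 0 0 0;255 0 0 0 0 0 0")

```text
t: 4.65
tool_pos: [0.5408, 0.1387, 0.2763]
orientation: [[0.959, 0.283, 0.001], [0.283, -0.959, 0.0], [0.001, 0.0, -1.0]]
force: [-0.8, 0.0, 6.5]
opening: 0.0243
grip_force: 78.3
```

Emit:
move_arm(series="255 0 0 0.004 0 0 0;255 0 0 0.01 0 0 0;255 0 0 0.018 0 0 0;255 0 0 0.02 0 0 0;255 0 0 0.02 0 0 0;255 0 0 0.02 0 0 0;255 0 0 0.02 0 0 0;255 0 0 0.02 0 0 0;255 0 0 0.018 0 0 0;255 0 0 0 0 0 0;255 0 0 0 0 0 0;255 0 0 0 0 0 0")

```text
t: 5.65
tool_pos: [0.5401, 0.1385, 0.4249]
orientation: [[0.959, 0.283, -0.001], [0.283, -0.959, -0.001], [-0.002, 0.0, -1.0]]
force: [-0.1, -0.1, -1.3]
opening: 0.0241
grip_force: 78.5
```

```bash
python3 - <<'E'
from plant import telemetry, viewer
import cv2,numpy as np
from h import *
s=telemetry.sense();print(s['t'],s['tool_pos'].round(4),s['orientation'][:,2].round(4),s['force'].round(2),s['opening'])
ims=[]
for n in("scene","top","wrist"):
    p,d=viewer.camera(n);k=viewer.calibration(n);np.savez(f"{n}2.npz",p=p,d=d,**k);c=load(f"{n}2.npz")
    if n!="wrist":
        f=240/np.tan(np.radians(float(c['vfov'])/2));q=c['R']@(s['tool_pos']-[0,0,.2])+c['t']
        u,v=int(q[0]/q[2]*f+c['cx']),int(q[1]/q[2]*f+c['cy']);print(n,u,v)
        ims.append(cv2.resize(p[max(v-60,0):max(v-60,0)+120,max(u-60,0):max(u-60,0)+120],(400,400),interpolation=cv2.INTER_CUBIC))
    W=cloud(c);P=s['tool_pos']
    m=(c['d']>0)&(np.hypot(W[...,0]-P[0],W[...,1]-P[1])<.035)&(W[...,2]<P[2]-.18)&(W[...,2]>.14)
    for a in np.arange(.15,.26,.01):
        X=W[m&(abs(W[...,2]-a)<.005)]
        if len(X)>4: print(n,round(a,3),len(X),X[:,:2].mean(0).round(4),((X[:,:2].min(0)+X[:,:2].max(0))/2).round(4))
cv2.imwrite("pics/g2.png",np.hstack(ims)[:,:,::-1])
E
```

```text
5.65 [0.5401 0.1385 0.4249] [-1.5e-03 -5.0e-04 -1.0e+00] [-0.11 -0.13 -1.25] 0.02405853094247344
scene 343 135
scene 0.17 7 [0.5411 0.1352] [0.5391 0.1353]
scene 0.18 43 [0.5412 0.1354] [0.5385 0.1361]
scene 0.19 31 [0.5417 0.1344] [0.5411 0.137 ]
scene 0.2 49 [0.5425 0.1344] [0.5411 0.1367]
scene 0.21 49 [0.5421 0.1343] [0.541  0.1352]
scene 0.22 47 [0.5425 0.1347] [0.5407 0.1357]
scene 0.23 38 [0.5422 0.134 ] [0.5413 0.1355]
scene 0.24 56 [0.5485 0.1267] [0.5423 0.1328]
top 239 254
top 0.24 7 [0.5384 0.1189] [0.5388 0.1192]
wrist 0.18 146 [0.5423 0.1389] [0.5404 0.1379]
wrist 0.19 64 [0.5437 0.1394] [0.5415 0.1381]
wrist 0.2 126 [0.5441 0.1394] [0.542  0.1382]
wrist 0.21 24 [0.5449 0.1396] [0.5447 0.1389]
wrist 0.24 253 [0.5548 0.1427] [0.5499 0.1397]
```

View pics/g2.png

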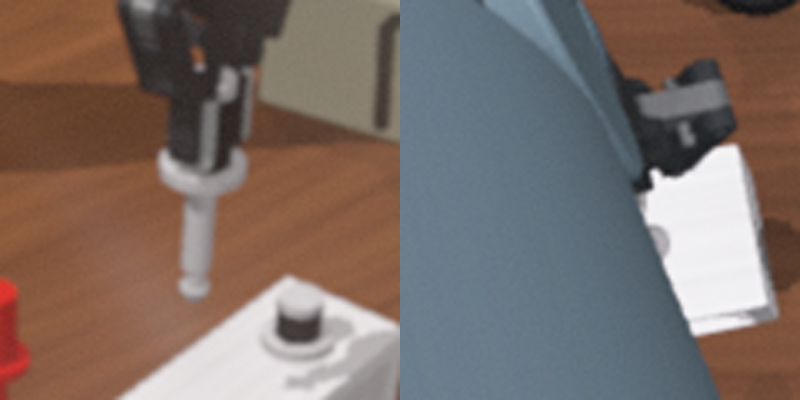

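Emit:
move_arm(series="255 0 -0.01 0 0 0 0;255 0 -0.02 0 0 0 0;255 0 -0.03 0 0 0 0;255 0 -0.03 0 0 0 0;255 0 -0.03 0 0 0 0;255 0 -0.03 0 0 0 0;255 0.001 -0.03 0 0 0 0;255 0.001 -0.03 0 0 0 0;255 0.001 -0.03 0 0 0 0;255 0 -0.03 0 0 0 0;255 0 -0.03 0 0 0 0;255 0 -0.025 0 0 0 0;255 0 -0.015 0 0 0 0;255 0 -0.0108 0 0 0 0;255 0 0 0 0 0 0;255 0 0 0 0 0 0;255 0 0 0 0 0 0;255 0 0 0 0 0 0")

```text
t: 7.3
tool_pos: [0.5439, -0.2104, 0.4256]
orientation: [[0.958, 0.285, -0.0], [0.285, -0.958, 0.001], [0.0, -0.001, -1.0]]
force: [0.1, 0.6, -1.4]
opening: 0.0243
grip_force: 78.7
```

```bash
cat > look.py <<'E'
import sys
from plant import telemetry, viewer
from h import *
tag=sys.argv[1]
s=telemetry.sense();P=s['tool_pos'];print(s['t'],P.round(4),s['orientation'].round(4).tolist(),s['force'].round(2),s['opening'])
ims=[]
for n in("scene","wrist"):
    p,d=viewer.camera(n);k=viewer.calibration(n);np.savez(f"{n}{tag}.npz",p=p,d=d,**k);c=load(f"{n}{tag}.npz")
    f=240/np.tan(np.radians(float(c['vfov'])/2));q=c['R']@(P-[0,0,.26])+c['t']
    u,v=int(q[0]/q[2]*f+c['cx']),int(q[1]/q[2]*f+c['cy']);h=60 if n=="scene" else 110
    y0=min(max(v-h,0),480-2*h);x0=min(max(u-h,0),640-2*h);print(n,'crop x0 y0',x0,y0,'scale',400/(2*h))
    ims.append(cv2.resize(p[y0:y0+2*h,x0:x0+2*h],(400,400),interpolation=cv2.INTER_CUBIC))
cv2.imwrite(f"pics/L{tag}.png",np.hstack(ims)[:,:,::-1])
E
python3 look.py 3
```

```text
7.3 [ 0.5439 -0.2104  0.4256] [[0.9584, 0.2853, -0.0001], [0.2853, -0.9584, 0.0008], [0.0002, -0.0008, -1.0]] [ 0.06  0.57 -1.4 ] 0.024266565718034996
scene crop x0 y0 91 202 scale 3.3333333333333335
wrist crop x0 y0 208 137 scale 1.8181818181818181
```

View pics/L3.png

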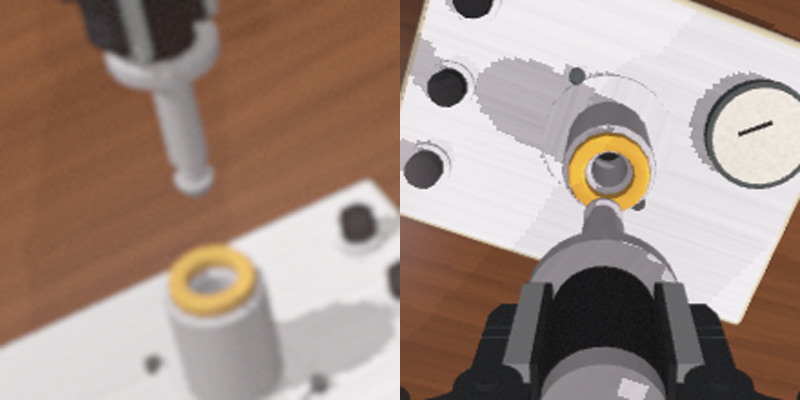

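In the crops, the tip is at about scene (149.5,259) and wrist (319.7,251). The collar's centre is at about scene (155,284) and wrist (322.4,231.6). I'll turn these into a lateral offset.

```bash
cat > off.py <<'E'
from h import *
def ray(c,u,v,z):
    f=240/np.tan(np.radians(float(c['vfov'])/2));r=c['R'].T@np.array([(u-c['cx'])/f,(v-c['cy'])/f,1]);o=-c['R'].T@c['t'];return (o+r*(z-o[2])/r[2])[:2]
def proj(c,X):
    f=240/np.tan(np.radians(float(c['vfov'])/2));q=np.atleast_2d(X)@c['R'].T+c['t'];return q[:,:2]/q[:,2:]*f+[c['cx'],c['cy']]
E
python3 - <<'E'
from off import *
tz=.1723
for n,t,k in(("scene",(149.5,259),(154.8,284.2)),("wrist",(319.7,251),(322.4,231.6))):
    c=load(n+"3.npz");W=cloud(c);h=cv2.cvtColor(c['p'],cv2.COLOR_RGB2HSV)
    m=(c['d']>0)&(h[...,1]>110)&(h[...,0]>8)&(h[...,0]<32)&(W[...,2]>.12)&(W[...,2]<.13)&(np.hypot(W[...,0]-.543,W[...,1]+.2123)<.024)
    X=W[m&(W[...,2]>.1235)];print(n,m.sum(),'collar cloud',circ(X[:,:2]),np.median(X[:,2]),'ray',ray(c,*k,.126).round(4),'tip',ray(c,*t,tz).round(4))
    # tube silhouette: non-brown points between tip and flange at heights
    for a in(.178,.20,.215,.23):
        m=(c['d']>0)&(np.hypot(W[...,0]-.543,W[...,1]+.2123)<.03)&(abs(W[...,2]-a)<.004);v,u=np.nonzero(m)
        if len(u)>6: print(a,len(u),'px span',u.min(),u.max(),v.min(),v.max(),'mean',W[m].mean(0).round(4))
    # predicted outline for axis at tool xy
    for a in(.178,.20,.215,.23): print('proj axis',a,proj(c,[.5439,-.2104,a]).round(1))
E
```

```text
scene 271 collar cloud (543.2413330078125, -213.56768798828125, 18.510414123535156) 0.12540921727072601 ray [ 0.5435 -0.2127] tip [ 0.5427 -0.2112]
0.178 51 px span 144 154 252 260 mean [ 0.546  -0.2117  0.1789]
0.2 56 px span 141 152 241 249 mean [ 0.5475 -0.2121  0.1998]
0.215 57 px span 139 150 232 240 mean [ 0.5478 -0.2119  0.2149]
0.23 33 px span 137 148 226 231 mean [ 0.5486 -0.2117  0.2288]
proj axis 0.178 [[149.7 256.1]]
proj axis 0.2 [[146.7 243.6]]
proj axis 0.215 [[144.5 234.8]]
proj axis 0.23 [[142.3 225.7]]
wrist 938 collar cloud (542.8746337890625, -213.79074096679688, 17.629295349121094) 0.12542826387852243 ray [ 0.5437 -0.2134] tip [ 0.5436 -0.2112]
0.178 123 px span 309 330 246 258 mean [ 0.5465 -0.2101  0.1801]
0.2 108 px span 308 331 255 264 mean [ 0.5483 -0.2099  0.2   ]
proj axis 0.178 [[318.6 253.2]]
proj axis 0.2 [[318.5 266.2]]
proj axis 0.215 [[318.4 276.6]]
proj axis 0.23 [[318.3 288.6]]
```

Emit:
move_arm(series="255 0 -0.0018 0 0 0 0;255 0 0 -0.008 0 0 0;255 0 0 -0.01 0 0 0;255 0 0 -0.01 0 0 0;255 0 0 -0.01 0 0 0;255 0 0 -0.006 0 0 0;255 0 0 0 0 0 0;255 0 0 0 0 0 0;255 0 0 -0.002 0 0 0;255 0 0 -0.002 0 0 0;255 0 0 -0.002 0 0 0;255 0 0 -0.002 0 0 0;255 0 0 0 0 0 0;255 0 0 0 0 0 0")

```text
t: 8.57
tool_pos: [0.5435, -0.2139, 0.3736]
orientation: [[0.959, 0.283, -0.0], [0.283, -0.959, 0.0], [-0.0, -0.0, -1.0]]
force: [-0.0, -0.1, -2.0]
opening: 0.0241
grip_force: 78.7
```

```bash
python3 look.py 4
```

```text
8.5667 [ 0.5435 -0.2139  0.3736] [[0.9591, 0.2829, -0.0002], [0.2829, -0.9591, 0.0], [-0.0002, -0.0001, -1.0]] [-0.   -0.08 -1.96] 0.024111246993978257
scene crop x0 y0 95 230 scale 3.3333333333333335
wrist crop x0 y0 208 137 scale 1.8181818181818181
```

View pics/L4.png

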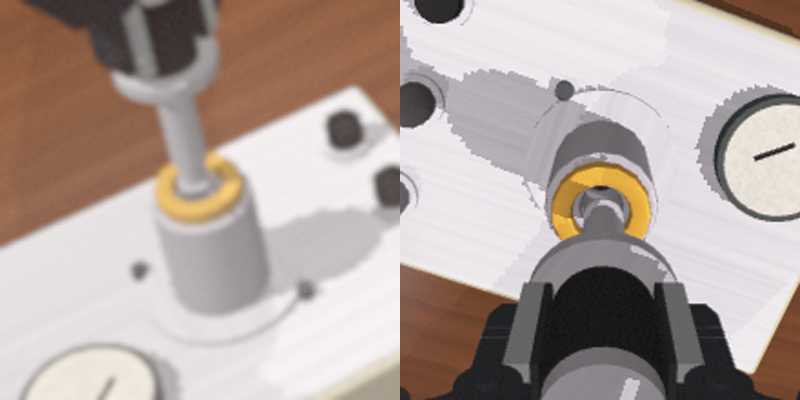

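The tip is inside the collar ring and centred within about 1 mm: tube at crop (195,185), hole at (200,188). I'll go on slowly and watch the force.

Emit:
move_arm(series="255 0 0 -0.001 0 0 0;255 0 0 -0.001 0 0 0;255 0 0 -0.001 0 0 0;255 0 0 -0.001 0 0 0;255 0 0 -0.001 0 0 0;255 0 0 -0.001 0 0 0;255 0 0 0 0 0 0")

```text
t: 9.25
tool_pos: [0.5435, -0.2139, 0.3674]
orientation: [[0.959, 0.283, -0.0], [0.283, -0.959, 0.0], [-0.0, -0.0, -1.0]]
force: [0.1, -0.2, -1.7]
opening: 0.0238
grip_force: 78.7
```

Emit:
move_arm(series="255 0 0 -0.001 0 0 0;255 0 0 -0.001 0 0 0;255 0 0 -0.001 0 0 0;255 0 0 -0.001 0 0 0;255 0 0 0 0 0 0")

```text
t: 9.67
tool_pos: [0.5435, -0.2139, 0.3634]
orientation: [[0.959, 0.283, -0.0], [0.283, -0.959, 0.0], [-0.0, -0.0, -1.0]]
force: [0.4, 0.6, -1.7]
opening: 0.0248
grip_force: 78.7
```

Emit:
move_arm(series="255 0 0 -0.001 0 0 0;255 0 0 -0.001 0 0 0;255 0 0 -0.001 0 0 0;255 0 0 -0.001 0 0 0;255 0 0 0 0 0 0")

```text
t: 10.08
tool_pos: [0.5435, -0.2139, 0.3594]
orientation: [[0.959, 0.283, -0.0], [0.283, -0.959, 0.0], [-0.0, -0.0, -1.0]]
force: [0.4, 0.2, -1.5]
opening: 0.0239
grip_force: 78.7
```

Emit:
move_arm(series="255 0 0 -0.001 0 0 0;255 0 0 -0.001 0 0 0;255 0 0 -0.001 0 0 0;255 0 0 0 0 0 0")

```text
t: 10.42
tool_pos: [0.5435, -0.2139, 0.3564]
orientation: [[0.959, 0.283, -0.0], [0.283, -0.959, 0.0], [-0.0, -0.0, -1.0]]
force: [0.2, 0.1, -1.4]
opening: 0.0239
grip_force: 78.7
```

Emit:
move_arm(series="255 0 0 -0.001 0 0 0;255 0 0 -0.001 0 0 0;255 0 0 0 0 0 0")

```text
t: 10.67
tool_pos: [0.5435, -0.2139, 0.3545]
orientation: [[0.959, 0.283, -0.0], [0.283, -0.959, 0.0], [-0.0, -0.0, -1.0]]
force: [0.5, -0.3, -1.7]
opening: 0.0245
grip_force: 78.7
```

Emit:
move_arm(series="255 0 0 -0.001 0 0 0;255 0 0 -0.001 0 0 0;255 0 0 0 0 0 0")

```text
t: 10.92
tool_pos: [0.5435, -0.2139, 0.3525]
orientation: [[0.959, 0.283, -0.0], [0.283, -0.959, 0.0], [-0.0, -0.0, -1.0]]
force: [-0.2, 1.4, -2.2]
opening: 0.024
grip_force: 78.7
```

Emit:
move_arm(series="255 0 0 -0.001 0 0 0;255 0 0 -0.001 0 0 0;255 0 0 0 0 0 0")

```text
t: 11.17
tool_pos: [0.5435, -0.2139, 0.3505]
orientation: [[0.959, 0.283, -0.0], [0.283, -0.959, 0.0], [-0.0, -0.0, -1.0]]
force: [-0.1, -0.2, -2.4]
opening: 0.0243
grip_force: 78.7
```

Emit:
move_arm(series="255 0 0 -0.001 0 0 0;255 0 0 -0.001 0 0 0;255 0 0 0 0 0 0")

```text
t: 11.42
tool_pos: [0.5435, -0.2139, 0.3485]
orientation: [[0.959, 0.283, -0.0], [0.283, -0.959, 0.0], [-0.0, -0.0, -1.0]]
force: [0.1, -0.3, -1.3]
opening: 0.0243
grip_force: 78.7
```

Emit:
move_arm(series="255 0 0 -0.001 0 0 0;255 0 0 -0.001 0 0 0;255 0 0 0 0 0 0")

```text
t: 11.67
tool_pos: [0.5435, -0.2139, 0.3464]
orientation: [[0.959, 0.283, -0.0], [0.283, -0.959, 0.0], [-0.0, -0.0, -1.0]]
force: [-0.2, 0.1, -2.7]
opening: 0.0241
grip_force: 78.7
```

Emit:
move_arm(series="255 0 0 -0.001 0 0 0;255 0 0 -0.001 0 0 0;255 0 0 0 0 0 0")

```text
t: 11.92
tool_pos: [0.5435, -0.2139, 0.3445]
orientation: [[0.959, 0.283, -0.0], [0.283, -0.959, 0.0], [-0.0, -0.0, -1.0]]
force: [-0.1, 0.4, -2.0]
opening: 0.0243
grip_force: 78.7
```

Emit:
move_arm(series="255 0 0 -0.001 0 0 0;255 0 0 -0.001 0 0 0;255 0 0 0 0 0 0")

```text
t: 12.17
tool_pos: [0.5435, -0.2139, 0.3425]
orientation: [[0.959, 0.283, -0.0], [0.283, -0.959, 0.0], [-0.0, -0.0, -1.0]]
force: [-0.0, -0.8, -2.0]
opening: 0.0242
grip_force: 78.7
```

Emit:
move_arm(series="255 0 0 -0.001 0 0 0;255 0 0 -0.001 0 0 0;255 0 0 0 0 0 0")

```text
t: 12.42
tool_pos: [0.5435, -0.2139, 0.3405]
orientation: [[0.959, 0.283, -0.0], [0.283, -0.959, 0.0], [-0.0, -0.0, -1.0]]
force: [0.3, 0.1, -2.5]
opening: 0.0239
grip_force: 78.7
```

Emit:
move_arm(series="255 0 0 -0.001 0 0 0;255 0 0 0 0 0 0")

```text
t: 12.58
tool_pos: [0.5435, -0.2139, 0.3395]
orientation: [[0.959, 0.283, -0.0], [0.283, -0.959, 0.0], [-0.0, -0.0, -1.0]]
force: [-0.2, 0.1, -1.9]
opening: 0.024
grip_force: 78.7
```

Emit:
move_arm(series="255 0 0 -0.001 0 0 0;255 0 0 -0.0005 0 0 0;255 0 0 0 0 0 0")

```text
t: 12.83
tool_pos: [0.5436, -0.214, 0.3382]
orientation: [[0.959, 0.283, 0.0], [0.283, -0.959, -0.0], [0.0, 0.0, -1.0]]
force: [0.8, 0.7, -0.7]
opening: 0.0242
grip_force: 78.7
```

Emit:
move_arm(series="255 0 0 -0.001 0 0 0;255 0 0 -0.0005 0 0 0;255 0 0 0 0 0 0")

```text
t: 13.08
tool_pos: [0.5437, -0.2139, 0.337]
orientation: [[0.959, 0.283, 0.001], [0.283, -0.959, -0.0], [0.0, 0.0, -1.0]]
force: [0.1, 0.8, 1.6]
opening: 0.0238
grip_force: 78.7
```

Emit:
move_arm(series="255 0 0 -0.001 0 0 0;255 0 0 0 0 0 0")

```text
t: 13.25
tool_pos: [0.5437, -0.2139, 0.3358]
orientation: [[0.959, 0.283, 0.0], [0.283, -0.959, -0.0], [0.0, 0.0, -1.0]]
force: [0.7, 0.8, 0.8]
opening: 0.0242
grip_force: 78.7
```

Emit:
move_arm(series="255 0 0 -0.001 0 0 0;255 0 0 0 0 0 0")

```text
t: 13.42
tool_pos: [0.5437, -0.214, 0.3348]
orientation: [[0.959, 0.283, 0.0], [0.283, -0.959, -0.0], [0.0, 0.0, -1.0]]
force: [-0.8, 1.0, 2.3]
opening: 0.0243
grip_force: 78.7
```

Emit:
move_arm(series="255 0 0 -0.001 0 0 0;255 0 0 0 0 0 0")

```text
t: 13.58
tool_pos: [0.5434, -0.2139, 0.3333]
orientation: [[0.959, 0.283, -0.001], [0.283, -0.959, 0.0], [-0.001, -0.0, -1.0]]
force: [0.6, 1.0, -1.0]
opening: 0.0237
grip_force: 78.6
```

Emit:
move_arm(series="255 0 0 -0.001 0 0 0;255 0 0 0 0 0 0")

```text
t: 13.75
tool_pos: [0.5434, -0.2139, 0.3322]
orientation: [[0.959, 0.283, -0.0], [0.283, -0.959, 0.0], [-0.0, -0.0, -1.0]]
force: [0.7, 0.2, -2.1]
opening: 0.024
grip_force: 78.6
```

Emit:
move_arm(series="255 0 0 -0.001 0 0 0;255 0 0 -0.001 0 0 0;255 0 0 0 0 0 0")

```text
t: 14.0
tool_pos: [0.5435, -0.214, 0.3303]
orientation: [[0.959, 0.283, -0.0], [0.283, -0.959, 0.0], [-0.0, -0.0, -1.0]]
force: [1.0, 0.6, -0.9]
opening: 0.0241
grip_force: 78.6
```

Emit:
move_arm(series="255 0 0 -0.001 0 0 0;255 0 0 0 0 0 0")

```text
t: 14.17
tool_pos: [0.5435, -0.2139, 0.3293]
orientation: [[0.959, 0.283, -0.0], [0.283, -0.959, 0.0], [-0.0, -0.0, -1.0]]
force: [1.2, -0.5, -2.4]
opening: 0.0242
grip_force: 78.5
```

Emit:
move_arm(series="255 0 0 -0.001 0 0 0;255 0 0 0 0 0 0")

```text
t: 14.33
tool_pos: [0.5436, -0.2139, 0.3287]
orientation: [[0.959, 0.283, -0.0], [0.283, -0.959, 0.0], [-0.0, -0.0, -1.0]]
force: [-0.1, 0.8, 2.0]
opening: 0.024
grip_force: 78.6
```

Emit:
move_arm(series="255 0 0 -0.001 0 0 0;255 0 0 0 0 0 0")

```text
t: 14.5
tool_pos: [0.5436, -0.2139, 0.3279]
orientation: [[0.959, 0.283, 0.0], [0.283, -0.959, -0.0], [0.0, 0.0, -1.0]]
force: [-0.7, 1.1, 4.1]
opening: 0.0241
grip_force: 78.6
```

Emit:
move_arm(series="255 0 0 -0.001 0 0 0;255 0 0 0 0 0 0")

```text
t: 14.67
tool_pos: [0.5437, -0.2139, 0.3271]
orientation: [[0.959, 0.283, 0.0], [0.283, -0.959, -0.0], [0.0, 0.0, -1.0]]
force: [-1.8, 1.0, 7.0]
opening: 0.0241
grip_force: 79.0
```

Emit:
move_arm(series="255 0 0 -0.001 0 0 0;255 0 0 0 0 0 0")

```text
t: 14.83
tool_pos: [0.5437, -0.2139, 0.3264]
orientation: [[0.959, 0.283, 0.001], [0.283, -0.959, -0.0], [0.0, 0.0, -1.0]]
force: [-1.4, 2.1, 9.5]
opening: 0.0239
grip_force: 79.3
```

Emit:
move_arm(series="255 0 0 -0.001 0 0 0;255 0 0 0 0 0 0")

```text
t: 15.0
tool_pos: [0.5438, -0.2139, 0.3257]
orientation: [[0.959, 0.283, 0.001], [0.283, -0.959, -0.0], [0.001, 0.0, -1.0]]
force: [-2.0, 1.2, 11.2]
opening: 0.024
grip_force: 79.6
```

Emit:
move_arm(series="255 0 0 -0.0006 0 0 0;255 0 0 0 0 0 0")

```text
t: 15.17
tool_pos: [0.5439, -0.2139, 0.3253]
orientation: [[0.959, 0.283, 0.001], [0.283, -0.959, -0.0], [0.001, 0.001, -1.0]]
force: [-3.6, 1.9, 12.6]
opening: 0.0237
grip_force: 79.7
```

Emit:
move_arm(series="255 0 0 -0.0006 0 0 0;255 0 0 0 0 0 0;255 0 0 0 0 0 0")

```text
t: 15.42
tool_pos: [0.544, -0.2139, 0.3249]
orientation: [[0.959, 0.283, 0.001], [0.283, -0.959, -0.0], [0.001, 0.001, -1.0]]
force: [-3.5, 2.2, 13.1]
opening: 0.0242
grip_force: 79.8
```

Emit:
move_arm(series="255 0 0 -0.0004 0 0 0;255 0 0 0 0 0 0;255 0 0 0 0 0 0")

```text
t: 15.67
tool_pos: [0.544, -0.2139, 0.3246]
orientation: [[0.959, 0.283, 0.001], [0.283, -0.959, -0.0], [0.001, 0.001, -1.0]]
force: [-2.3, 1.7, 13.2]
opening: 0.0243
grip_force: 79.9
```

Emit:
move_arm(series="255 0 0 0.001 0 0 0;255 0 0 0.001 0 0 0;255 0 0 0.001 0 0 0;255 0 0 0.001 0 0 0;255 0 0 0.001 0 0 0;255 0 0 0.001 0 0 0;255 0 0 0 0 0 0")

```text
t: 16.25
tool_pos: [0.5435, -0.2139, 0.3291]
orientation: [[0.959, 0.283, -0.0], [0.283, -0.959, 0.0], [-0.0, -0.0, -1.0]]
force: [0.0, -0.4, 1.8]
opening: 0.0245
grip_force: 78.9
```

Emit:
move_arm(series="255 0 0 0.001 0 0 0;255 0 0 0.001 0 0 0;255 0 0 0 0 0 0")

```text
t: 16.5
tool_pos: [0.5433, -0.2139, 0.3301]
orientation: [[0.959, 0.283, -0.001], [0.283, -0.959, 0.0], [-0.001, -0.001, -1.0]]
force: [1.1, -0.5, -9.1]
opening: 0.0241
grip_force: 78.9
```

Emit:
move_arm(series="255 0 0 0.001 0 0 0;255 0 0 0 0 0 0")

```text
t: 16.67
tool_pos: [0.5433, -0.2139, 0.3314]
orientation: [[0.959, 0.283, -0.001], [0.283, -0.959, 0.0], [-0.001, -0.001, -1.0]]
force: [1.9, -0.7, -9.4]
opening: 0.0244
grip_force: 78.9
```

Latched: the pull is about 7.5 N and the collar is rising. I'll pull a bit more and hold.

Emit:
move_arm(series="255 0 0 0.001 0 0 0;255 0 0 0.0007 0 0 0;255 0 0 0 0 0 0")

```text
t: 16.92
tool_pos: [0.5431, -0.2139, 0.3329]
orientation: [[0.959, 0.283, -0.001], [0.283, -0.959, 0.0], [-0.001, -0.001, -1.0]]
force: [3.1, -0.9, -16.3]
opening: 0.024
grip_force: 79.5
```

```bash
python3 look.py 5; python3 - <<'E'
from off import *
for n in("scene3","scene4","scene5"):
    c=load(n+".npz");W=cloud(c);h=cv2.cvtColor(c['p'],cv2.COLOR_RGB2HSV)
    m=(c['d']>0)&(h[...,1]>110)&(h[...,0]>8)&(h[...,0]<32)&(W[...,2]>.115)&(W[...,2]<.135)&(np.hypot(W[...,0]-.543,W[...,1]+.2123)<.024)
    print(n,m.sum(),np.percentile(W[m][:,2],[10,50,80,95]).round(4))
E
```

```text
16.9167 [ 0.5431 -0.2139  0.3329] [[0.9592, 0.2829, -0.0015], [0.2829, -0.9592, 0.0004], [-0.0013, -0.0008, -1.0]] [  3.06  -0.88 -16.31] 0.024008221205392633
scene crop x0 y0 100 250 scale 3.3333333333333335
wrist crop x0 y0 209 136 scale 1.8181818181818181
scene3 271 [0.1232 0.1252 0.126  0.1268]
scene4 203 [0.1231 0.1252 0.126  0.1267]
scene5 157 [0.1261 0.1282 0.1293 0.1301]
```

Emit:
move_arm(series="255 0 0 0 0 0 0;255 0 0 0 0 0 0;255 0 0 0 0 0 0;255 0 0 -0.001 0 0 0;255 0 0 -0.001 0 0 0;255 0 0 -0.001 0 0 0;255 0 0 -0.001 0 0 0;255 0 0 -0.0005 0 0 0;255 0 0 0 0 0 0;255 0 0 0 0 0 0")

```text
t: 17.85
tool_pos: [0.5436, -0.2139, 0.3296]
orientation: [[0.959, 0.283, 0.0], [0.283, -0.959, 0.0], [0.0, -0.0, -1.0]]
force: [-1.5, 1.1, -8.6]
opening: 0.0242
grip_force: 80.7
```

Emit:
move_arm(series="220 0 0 0 0 0 0;150 0 0 0 0 0 0;110 0 0 0 0 0 0;70 0 0 0 0 0 0;40 0 0 0 0 0 0;0 0 0 0 0 0 0;0 0 0 0 0 0 0;0 0 0 0 0 0 0;0 0 0 0 0 0 0;0 0 0 0 0 0 0;0 0 0 0 0 0 0;0 0 0 0 0 0 0")

```text
t: 18.85
tool_pos: [0.5436, -0.2139, 0.3293]
orientation: [[0.959, 0.283, -0.0], [0.283, -0.959, 0.0], [-0.0, -0.0, -1.0]]
force: [0.8, -0.0, 1.3]
opening: 0.0855
grip_force: 0.0
```

Emit:
move_arm(series="0 0 0 0.005 0 0 0;0 0 0 0.01 0 0 0;0 0 0 0.02 0 0 0;0 0 0 0.025 0 0 0;0 0 0 0.025 0 0 0;0 0 0 0.025 0 0 0;0 0 0 0.02 0 0 0;0 0 0 0 0 0 0;0 0 0 0 0 0 0;0 0 0 0 0 0 0;0 0 0 0 0 0 0")

```text
t: 19.77
tool_pos: [0.5432, -0.2138, 0.4583]
orientation: [[0.959, 0.283, -0.002], [0.283, -0.959, 0.001], [-0.002, -0.001, -1.0]]
force: [-0.3, 0.4, 0.4]
opening: 0.0853
grip_force: 0.0
```

```bash
python3 look.py 6; python3 - <<'E'
from off import *
for n in("scene4","scene6"):
    c=load(n+".npz");W=cloud(c);h=cv2.cvtColor(c['p'],cv2.COLOR_RGB2HSV)
    m=(c['d']>0)&(h[...,1]>110)&(h[...,0]>8)&(h[...,0]<32)&(W[...,2]>.115)&(W[...,2]<.135)&(np.hypot(W[...,0]-.543,W[...,1]+.2123)<.024)
    print(n,m.sum(),np.percentile(W[m][:,2],[10,50,80,95]).round(4))
m=(c['d']>0)&(np.hypot(W[...,0]-.5435,W[...,1]+.213)<.02)&(W[...,2]>.185)&(W[...,2]<.21)
X=W[m];print('cap',len(X),circ(X[X[:,2]>X[:,2].max()-.005][:,:2]),np.percentile(X[:,2],[50,98]))
E
```

```text
19.7667 [ 0.5432 -0.2138  0.4583] [[0.9591, 0.283, -0.0019], [0.283, -0.9591, 0.0006], [-0.0017, -0.0011, -1.0]] [-0.35  0.43  0.37] 0.08532670038482117
scene crop x0 y0 84 185 scale 3.3333333333333335
wrist crop x0 y0 209 136 scale 1.8181818181818181
scene4 203 [0.1231 0.1252 0.126  0.1267]
scene6 156 [0.1231 0.1252 0.1259 0.127 ]
cap 311 (543.516845703125, -214.37184143066406, 13.463275909423828) [0.19303161 0.19508637]
```

View pics/L6.png

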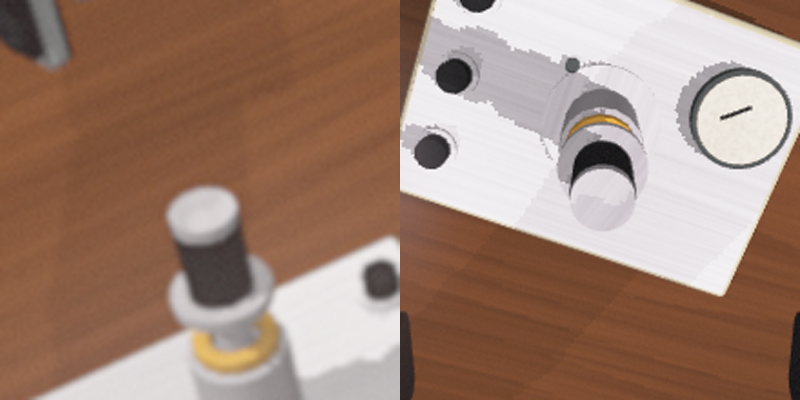

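The gauge stands upright in the coupling, with its cap at scene crop (203,215) and top at z ≈ 0.195, so the tip is about 49 mm below the mouth. The collar is back down and the gripper is clear, so I'll hand in.

```bash
python3 -c "
from plant import robot
print(robot.sign_off())"
```

```text
the job is handed in; nothing more can be done
None
```

The gauge is latched in the coupling and standing free. I pushed it home with about 15 N, and a pull of about 14 N lifted the collar 3 mm. The collar is back down, the gripper is clear, and the job is handed in; sign-off gave no verdict.

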